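Clear the lane and wedge up the micromanipulator plate

ROBOT

A 6-joint arm with a two-finger parallel gripper is mounted at the origin on the work surface. World frame = base frame: x ahead of the robot, y to its left, z up, the work surface at z = 0. Lengths are in m, angles in rad, forces in N, time in s.
With the tool pointing down it reaches from about 0.35 to 0.775 m from the base axis. Payload 7.3 kg.
Tool frame: the origin (TCP) lies between the finger pads; the fingertips stand 8 mm ahead of it and the grasp point (between the pads) lies 11 mm behind it (robot.nose_length is the distance from the TCP to the fingertips, in m); z points along the fingers, y is the line along which they close (so a half turn about z gives the same grasp; the last joint's range is limited). The gripper opens to 92 mm and grips with 3 to 60 N. Pads are 19 mm wide; open, the fingers measure 130 mm over their backs; the gripper's body (75 mm by 190 mm) begins 47 mm behind the grasp point.
Start: joints at [-0.146, 0.342, 1.524, -0, 1.275, -0.146], TCP at [0.525, 0, 0.235] pointing down, gripper open.
Joint ranges: [-2.53, 2.53], [-0.77, 2.02], [0.04, 2.7], [-1, 4.14], [0.28, 2.66], [-3.11, 3.11]. Speed limits (rad/s): [2.57, 2.57, 3.14, 3.14, 3.14, 3.14].

INTERFACE

Orientations are given as [roll, pitch, yaw] about the fixed x, y, z axes, in that order (R = Rz(yaw) Ry(pitch) Rx(roll)).
In Python, from cell import robot gives the robot as it stands. The module is installed in compiled form; this text tells all that it offers.
- The arm moves only by the shell command python3 -m jog 'ROWS' [FORCE]. ROWS is JSON, a list that holds one entry, the list of rows, each a list of 5 numbers: the gripper's target within -1 to 1 (fully open at 1, half-way at 0, shut at -1), then the shift along the tool's x, y, z in m, then the turn about the tool's z in rad. A call has 1 to 5 rows; each row is the pose to reach, as a shift and turn from the pose commanded when the call began, along the tool's axes at that moment; what a row does not reach only later rows make up. A row lasts 1/12 s, in which the tool goes at most 41.7 mm and 7.16 degrees, less where a joint would pass 70% of its speed; a pose out of reach is approached as far as the arm can. A call with a gripper value outside its range is refused whole. The fingers move at their own pace and stop on an object; FORCE is the grip in N (left out, the last holds). Time passes only in rows, so rows that repeat a pose let the fingers close. It gives the time, the measured TCP pose, the force, the opening and the grip force at its end, in the units of the state.
- robot.observe(): the state, without advancing time (a new reading comes with each control period).
- robot.read_camera(name): name is "scene" or "side" or "wrist"; returns the picture (400x640x3 uint8, red, green, blue); there is no depth.
- robot.camera_model(name): a dict with "camera_matrix" (3x3 intrinsics, pixels), "position" and "attitude" of the camera in the world; the wrist camera has in their place "mount" (4x4, takes a point from camera to tool coordinates, whose origin is the TCP and whose axes are the flange's). Camera axes: x right, y down, z forward; pixel columns grow to the right and rows downward; lengths in m; the calibration is good to about 2 mm. A picture is of the moment at which its call begins: read the wrist's pose just before it. camera_model takes no time and is no camera call.
- robot.hand_in(): hands the job in; it is judged then, once.
The state is a dict: "time": time; "qpos": joint angles; "qvel": joint speeds; "joint_efforts": joint torques, N m; "tool_pos": TCP position; "tool_rot": TCP orientation; "contact_force": force on the tool from outside, world axes, zero at the start; "torque": the same for the moment, N m; "opening": finger opening in m; "grip_force": force on a finger pad.
Only numpy, scipy, OpenCV 4.12 (cv2) and the standard library are available. Lean on these libraries where they do the work, as an engineer would, in place of code of your own. Each camera call takes 0.05 s, during which the arm holds its last target. There are 200 camera calls.

TASK

On this laboratory bench the micromanipulator's white plate has to be levelled. First clear the lane in front of its rounded steel lip: take the blue pot that stands there and nest it, upright and fully home, into the stack of two identical pots. Then take the yellow levelling wedge by its orange tab, slide it flat on the bench, thin end first, under the lip until its red line reaches the front of the lip, so that the plate's two front feet just lift off their pads with only the wedge carrying the lip and the robot itself off the plate, and finish while still holding the wedge in place, leaving the stack and the other things on the bench where they are.

Things in the scene. Friction and masses are not known exactly. Their poses are not given: they have to be found in the camera images.
- rig: Fixed base of the micromanipulator. Origin on the bench below the middle of the plate's front lip (plate down); x points level from lip to rear hinge (the way the wedge is pushed), y along the lip. Two black rest pads 20 mm wide, 4 mm high at x = 12, y = +82 and -82 mm, free way in between; hinge at x = 145, z = 18 mm. Manipulator on the plate, top at z = 76 mm, from x = 55 to 120 mm.
- plate (a joint): Tip angle of the white plate (180 mm along y, 150 mm deep, about 1 kg) about its rear hinge: 0 with its front feet on the pads, growing as the lip rises (rise in mm = 145 x angle in rad). It tips freely, weighs about 5 N on the lip and falls back when not carried. Pushing the wedge in takes about 5 to 15 N.
- lip (a point): Lowest line of the plate's front lip, at its middle, 8 mm above the bench when the plate is down; moves with the plate. The lip is a round steel bar of 5 mm radius along y: its front lies 5 mm nearer the robot than this point, its top 10 mm above it.
- wedge: Yellow wedge, 116 mm long, 40 wide, 150 g, flat on the bench. Origin on its underside below the orange tab's centre; x points to the thin end. Ramp 20 mm high at x = 12, down 1 in 5 to 2 mm at the thin end, x = 102 mm; rear end x = -14. Tab: 24 mm along x, 14 thick along y, centred at x = 0, z = 20 to 50 mm. Red line, 5 mm wide, across the ramp at x = 47: below the front of the lip, the lip has risen 4 mm.
- mark (a point): Middle of the red line on the wedge's ramp, 13 mm above the wedge's underside.
- pot_stray: Blue pot standing in the lane before the lip: round, tapered, open, 72 mm tall, about 120 g. Outside diameter 34 mm at the foot, 54 at 52 mm height, then an upright rim band of 63 mm diameter from 55 mm height to the top; wall 2.5 mm, inner floor 21 mm above the underside. Origin: centre of its underside, z up.
- pot_top: Upper pot of the stack, same as pot_stray, nested in pot_bottom. Origin: centre of its underside, 21 mm above the bench; its rim is at 93 mm. A pot nested fully home in it has its origin 21 mm above this one and its rim 21 mm above this rim.
- pot_bottom: Lower pot of the stack, same shape, on the bench. Origin: centre of its underside.
- spray: White bottle with a green cap, 60 mm across and 190 mm tall, a bystander. Origin: centre of its underside.
- dishes: Stack of clear culture dishes, 90 mm across and 45 mm tall, a bystander. Origin: centre of its underside.
- tipbox: Pipette tip box, orange with a clear lid, 87 by 122 mm, 65 mm tall, a bystander. Origin: centre of its underside.
- mouse: Black round computer mouse, 60 mm across, 33 mm tall, a bystander. Origin: centre of its underside.

How it is judged:
On the way, in this order (a step that is already met when the one before it is completed fails the run):
1. the stray pot is nested fully home in the stack, upright and released (horizontal distance between pot_stray and pot_top below 0.005 m and z of pot_stray in the frame of pot_top between 0.017 and 0.025 m and angle between pot_stray's own z axis and vertical below 0.1 rad and contact force between the fingers and pot_stray below 0.1 N), for 0.2 s.
2. the wedge, held in the fingers, has lifted the lip 1.5 to 6.5 mm (value of joint plate between 0.01 and 0.045 rad and contact force between wedge and rig above 1 N and contact force between the fingers and wedge above 1 N), for 0.2 s.
At the end, for the whole second after the job is handed in: Lip raised 1.5 to 6.5 mm (0.010 to 0.045 rad) by the wedge alone, which lies flat, red line within about 25 mm of the lip, still held in the fingers (over 1 N each); the robot off the plate; stray pot upright and home in the stack (5 mm off centre, 4 mm in height) (all of step 2 and contact force between each of the arm, the fingers and rig below 0.2 N and height (world z) of wedge below 0.004 m and angle between wedge's own z axis and vertical below 0.07 rad and x of mark in the frame of rig between -0.03 and 0.02 m and linear speed of wedge below 0.01 m/s and horizontal distance between pot_stray and pot_top below 0.005 m and z of pot_stray in the frame of pot_top between 0.017 and 0.025 m and horizontal distance between pot_top and pot_bottom below 0.005 m and height (world z) of pot_top below 0.025 m and angle between each of pot_stray, pot_bottom's own z axis and vertical below 0.1 rad); the arm keeps its last pose, push and grip.
It fails at once if the lip was raised more than 11 mm (value of joint plate above 0.076 rad).
It fails at once if the robot pressed on the manipulator or its plate (contact force between any of the arm, the fingers and rig above 8 N).
It fails at once if a pot was tipped over (angle between any of pot_stray, pot_bottom's own z axis and vertical above 0.6 rad).
It fails at once if the stack of pots was shoved away (distance of pot_bottom from where it was at the start of the episode above 0.04 m).
It fails at once if a bystander was moved (distance of any of spray, dishes, tipbox, mouse from where it was at the start of the episode above 0.03 m).
It also fails if it takes over 59 s, if anything falls off the work surface, if the arm or the gripper's body presses on something with over 40 N, if the wrist force passes 120 N, or if a joint passes its speed limit or range.

## Working session

There is one attempt and no reset: what is moved stays moved. The work goes in short steps, Python scripts to look and compute and a shell command to move; the robot and the scene stay as the last step left them, time stands still between calls to the robot, and variables do not carry over. Pictures are saved under pics/ and viewed, at most 14 in all, crops included, and the job is handed in when it is done.

```bash
mkdir -p pics
python3 - <<'E'
from cell import robot
import cv2
s=robot.observe();print(s)
for n in ["scene","side","wrist"]:
    m=robot.camera_model(n);print(n,m)
    cv2.imwrite(f"pics/{n}0.png",robot.read_camera(n)[:,:,::-1])
E
```

```text
{'time': 0.0, 'qpos': array([-1.46021499e-01,  3.42719821e-01,  1.52504161e+00,  7.39764427e-06,
        1.27539793e+00, -1.45993674e-01]), 'qvel': array([ 0.0013246 , -0.00059771, -0.00027742, -0.00109062, -0.00068101,
       -0.0016853 ]), 'joint_efforts': array([ 7.61924657e-04, -4.31245601e+01, -2.44219762e+01,  7.17750052e-02,
        5.59406646e-02, -1.04314388e-04]), 'tool_pos': array([5.24593848e-01, 7.29218479e-05, 2.34037880e-01]), 'tool_rot': array([-3.14004364e+00, -2.34916377e-04,  1.57076616e+00]), 'contact_force': array([ 0.2530302 , -0.32070829, -0.25989447]), 'torque': array([-0.04221454, -0.0069891 ,  0.03153594]), 'grip_force': 0.0, 'opening': 0.09161660947494861}
scene {'camera_matrix': array([[497.70317793,   0.        , 309.00175199],
       [  0.        , 497.70317793, 192.14273944],
       [  0.        ,   0.        ,   1.        ]]), 'position': array([1.07049567, 0.89956131, 1.11238713]), 'attitude': array([-2.37883657, -0.01442738,  2.65215913])}
side {'camera_matrix': array([[407.50015451,   0.        , 311.4225657 ],
       [  0.        , 407.50015451, 203.89680161],
       [  0.        ,   0.        ,   1.        ]]), 'position': array([ 0.2482925 , -0.72483484,  0.84611911]), 'attitude': array([-2.36449167, -0.0108546 , -0.44149506])}
wrist {'camera_matrix': array([[332.55610709,   0.        , 322.07927843],
       [  0.        , 332.55610709, 202.27659846],
       [  0.        ,   0.        ,   1.        ]]), 'mount': array([[-1.19396015e-03, -9.54526643e-01, -2.98123233e-01,
         8.02119375e-02],
       [ 9.99999176e-01, -1.27999972e-03,  9.33663245e-05,
         8.73788149e-04],
       [-4.70718299e-04, -2.98122876e-01,  9.54527385e-01,
        -1.50620758e-01],
       [ 0.00000000e+00,  0.00000000e+00,  0.00000000e+00,
         1.00000000e+00]])}
```

View pics/scene0.png

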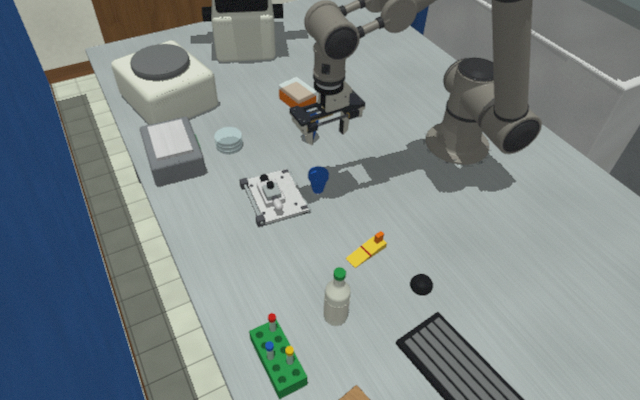

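View pics/side0.png

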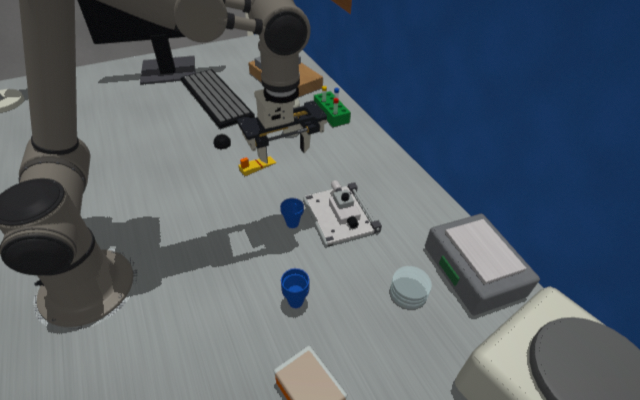

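View pics/wrist0.png

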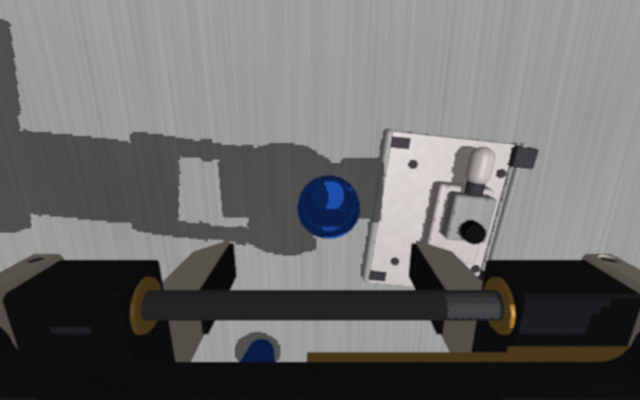

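Scene shows stray pot (318,180), plate (275,197), wedge (367,250) with tab at (379,237), spray (337,300), mouse (421,284), dishes (228,140), tip box (297,95). Side shows the stack (295,288), stray pot (292,213), wedge (257,165). Wrist shows the stray pot rim (329,207) and the lip edge from (388,130) to (366,280).

```bash
cat > h.py <<'E'
import numpy as np,cv2
from cell import robot
from scipy.spatial.transform import Rotation as R
def cam(n,s=None):
    m=robot.camera_model(n);K=m["camera_matrix"]
    if n=="wrist":
        s=s or robot.observe();Rt=R.from_euler("xyz",s["tool_rot"]).as_matrix();M=m["mount"]
        return K,Rt@M[:3,:3],s["tool_pos"]+Rt@M[:3,3]
    return K,R.from_euler("xyz",m["attitude"]).as_matrix(),m["position"]
def px2w(c,uv,z):
    K,A,p=c;d=A@np.linalg.solve(K,[uv[0],uv[1],1.]);return p+d*(z-p[2])/d[2]
def w2px(c,P):
    K,A,p=c;q=K@(A.T@(np.asarray(P,float)-p));return q[:2]/q[2]
def blobs(im,lo,hi,minA=15):
    m=cv2.inRange(cv2.cvtColor(im,cv2.COLOR_RGB2HSV),lo,hi)
    n,l,st,c=cv2.connectedComponentsWithStats(m)
    return [(st[i].tolist(),c[i].round(1).tolist()) for i in range(1,n) if st[i][4]>=minA],l
BLUE=((105,120,40),(130,255,255));YEL=((20,120,100),(32,255,255));ORG=((5,150,100),(17,255,255));RED=((0,150,60),(4,255,255))
E
python3 - <<'E'
from h import *
for n in ["scene","side","wrist"]:
    im=cv2.imread(f"pics/{n}0.png")[:,:,::-1].copy();c=cam(n)
    for nm,r in [("B",BLUE),("Y",YEL),("O",ORG),("R",RED)]:
        for st,ce in blobs(im,*r)[0]:
            if st[4]<3000: print(n,nm,st,ce,px2w(c,ce,.01)[:2].round(3),px2w(c,ce,.035)[:2].round(3))
c=cam("wrist")
print("stray rim",px2w(c,(329,207),.072).round(4),"lip ends",[px2w(c,p,.018).round(4) for p in [(388,130),(366,280)]])
for k,p,z in [("spray",(340,273),.19),("mouse",(421,284),.02),("dishes",(228,136),.045),("tipbox",(297,92),.065)]:print(k,px2w(cam("scene"),p,z).round(3))
a=cv2.resize(cv2.imread("pics/side0.png")[150:320,220:360],None,fx=3.5,fy=3.5,interpolation=2)
cv2.imwrite("pics/c1.png",a)
E
```

```text
scene B [411, 7, 17, 27, 221] [420.0, 20.3] [-0.408 -0.755] [-0.374 -0.717]
scene B [309, 167, 20, 26, 391] [317.9, 178.3] [ 0.508 -0.063] [ 0.521 -0.041]
scene B [266, 342, 7, 9, 56] [268.9, 345.9] [0.882 0.377] [0.886 0.389]
scene Y [362, 236, 24, 20, 242] [373.7, 245.7] [0.498 0.242] [0.511 0.257]
scene Y [346, 247, 24, 20, 257] [357.6, 256.9] [0.558 0.254] [0.57  0.268]
scene Y [285, 346, 9, 10, 70] [288.9, 350.4] [0.845 0.409] [0.85 0.42]
scene O [280, 90, 36, 17, 219] [295.4, 100.4] [ 0.384 -0.462] [ 0.4   -0.432]
scene O [375, 232, 9, 11, 73] [378.6, 236.8] [0.468 0.222] [0.482 0.237]
scene O [361, 246, 11, 11, 26] [366.0, 251.0] [0.527 0.247] [0.539 0.262]
scene R [269, 314, 6, 8, 45] [271.6, 317.4] [0.844 0.312] [0.849 0.325]
side B [335, 88, 4, 5, 17] [336.2, 89.9] [0.969 0.548] [0.947 0.51 ]
side B [281, 199, 23, 29, 502] [291.8, 211.6] [0.545 0.01 ] [ 0.536 -0.012]
side B [281, 269, 28, 39, 851] [294.8, 286.5] [ 0.453 -0.22 ] [ 0.447 -0.235]
side Y [322, 86, 5, 5, 21] [323.8, 87.9] [0.931 0.583] [0.911 0.543]
side Y [239, 157, 37, 19, 289] [256.1, 165.5] [0.522 0.242] [0.513 0.213]
side O [240, 158, 9, 10, 65] [244.1, 162.2] [0.492 0.273] [0.485 0.243]
side O [276, 378, 15, 22, 66] [282.5, 389.4] [ 0.335 -0.428] [ 0.332 -0.437]
side R [334, 98, 4, 5, 17] [335.4, 100.1] [0.931 0.482] [0.91  0.446]
wrist B [241, 339, 33, 23, 564] [259.3, 351.8] [ 0.439 -0.252] [ 0.445 -0.23 ]
wrist Y [512, 308, 3, 9, 18] [512.9, 312.1] [ 0.776 -0.188] [ 0.76 -0.17]
stray rim [ 0.5323 -0.0223  0.072 ] lip ends [array([0.5968, 0.0476, 0.018 ]), array([ 0.58  , -0.1358,  0.018 ])]
spray [0.7   0.379 0.19 ]
mouse [0.462 0.409 0.02 ]
dishes [ 0.695 -0.344  0.045]
tipbox [ 0.39  -0.437  0.065]
```

View pics/c1.png

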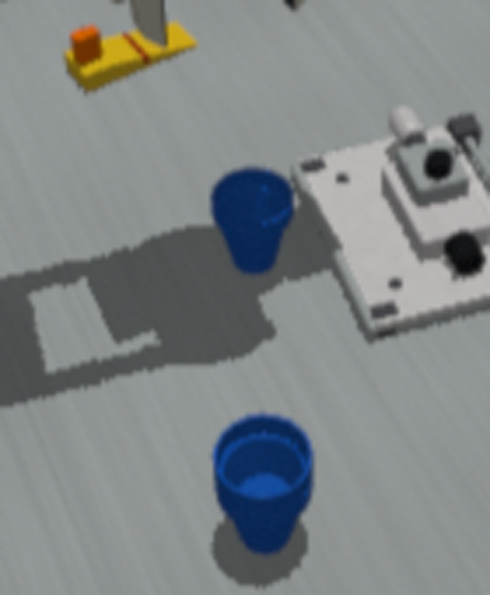

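The crop shows the wedge's tab at its left end and thin end to the right (towards the rig), the stray pot just before the lip, and the stack rim centred near side pixel (295,279). I'll now rotate so the fingers close along y, and view from a higher point.

```bash
python3 -m jog '[[[1,-0.03,-0.01,-0.03,0.12],[1,-0.06,-0.015,-0.06,0.24],[1,-0.08,-0.02,-0.07,0.36],[1,-0.08,-0.02,-0.07,0.48],[1,-0.08,-0.02,-0.07,0.6]]]'
python3 -m jog '[[[1,0,0,0,0.12],[1,0,0,0,0.24],[1,0,0,0,0.36],[1,0,0,0,0.48],[1,0,0,0,0.6]]]'
python3 -m jog '[[[1,0,0,0,0.12],[1,0,0,0,0.24],[1,0,0,0,0.36],[1,0,0,0,0.46],[1,0,0,0,0.46]]]'
python3 -m jog '[[[1,0,0,0,0],[1,0,0,0,0],[1,0,0,0,0]]]'
python3 - <<'E'
from h import *
im=robot.read_camera("wrist");cv2.imwrite("pics/w1.png",im[:,:,::-1])
for st,ce in blobs(im,*BLUE)[0]:print(st,ce)
for st,ce in blobs(im,*ORG)[0]:print("o",st,ce,px2w(cam("wrist"),ce,.05).round(4))
E
```

```text
time: 0.57
tool_pos: [0.505, -0.0814, 0.3056]
tool_rot: [3.14, -0.0, 0.962]
contact_force: [0.8, 0.1, -0.1]
opening: 0.0915
grip_force: 0.0
time: 0.98
tool_pos: [0.5049, -0.08, 0.3044]
tool_rot: [-3.141, 0.0, 0.365]
contact_force: [0.1, -0.1, -0.1]
opening: 0.0916
grip_force: 0.0
time: 1.4
tool_pos: [0.5049, -0.08, 0.3044]
tool_rot: [-3.142, 0.001, -0.093]
contact_force: [-0.9, -1.0, -0.0]
opening: 0.0916
grip_force: 0.0
time: 1.65
tool_pos: [0.505, -0.08, 0.3047]
tool_rot: [-3.142, 0.0, -0.087]
contact_force: [0.3, -0.3, -0.3]
opening: 0.0918
grip_force: 0.0
[245, 126, 55, 53, 2300] [272.3, 152.0]
[436, 184, 67, 58, 2916] [469.4, 211.5]
o [63, 158, 26, 9, 34] [75.6, 162.1] [0.5391 0.2207 0.05  ]
o [63, 161, 28, 9, 39] [76.4, 164.6] [0.536  0.2206 0.05  ]
o [546, 187, 94, 33, 1235] [595.5, 202.4] [ 0.4295 -0.4244  0.05  ]
o [66, 190, 24, 23, 216] [74.5, 202.2] [0.4888 0.2379 0.05  ]
```

View pics/w1.png

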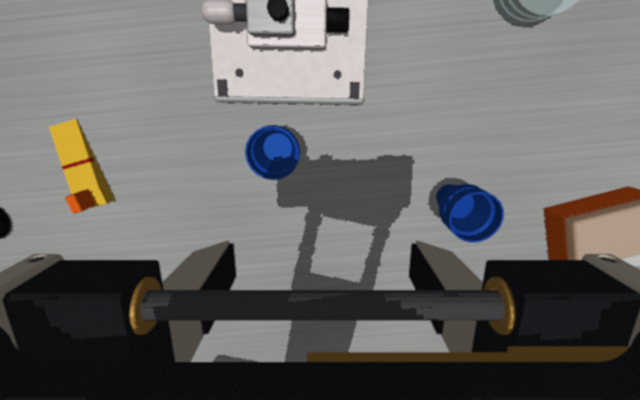

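Wrist view: stray rim centred ~(272,152), stack rim ~(474,213), lip front edge from (214,101) to (363,103), wedge with tab (75,203), red line (78,163), thin end centre (63,124).

```bash
cat >> h.py <<'E'
from scipy.optimize import least_squares
th=np.linspace(0,2*np.pi,72,endpoint=False)
def pot_hull(c,P,zr):
    pts=[w2px(c,[P[0]+r*np.cos(t),P[1]+r*np.sin(t),z]) for r,z in [(.0315,zr),(.0315,zr-.017),(.027,zr-.020),(.017,zr-.072)] for t in th]
    return cv2.convexHull(np.float32(pts))
def fit_pot(c,l,uv,zr,rng=.012):
    "maximise overlap of the projected outer pot silhouette (rim height zr) with blob mask"
    m0=(l>0).astype(np.uint8)
    n,lab=cv2.connectedComponents(m0);m0=(lab==lab[int(uv[1]),int(uv[0])]).astype(np.uint8)
    P0=px2w(c,uv,zr)[:2]
    S=4;M=cv2.resize(m0,None,fx=S,fy=S,interpolation=1)
    def iou(P):
        k=np.zeros_like(M);cv2.fillPoly(k,[np.int32(np.round(pot_hull(c,P,zr)*S+1.5))],1)
        return (k&M).sum()/(k|M).sum()
    from scipy.optimize import minimize
    r=minimize(lambda P:-iou(P),P0,method="Nelder-Mead",options=dict(initial_simplex=[P0,P0+[.008,0],P0+[0,.008]],xatol=2e-4))
    return r.x.round(4),round(-r.fun,3)
E
python3 - <<'E'
from h import *
c=cam("wrist");im=cv2.imread("pics/w1.png")[:,:,::-1].copy();l=blobs(im,*BLUE)[1]
print("stray",fit_pot(c,l,(272,152),.072),px2w(c,(272.5,152.5),.072).round(4))
print("stack",fit_pot(c,l,(469,211),.093),px2w(c,(474,213),.093).round(4))
im2=cv2.imread("pics/side0.png")[:,:,::-1].copy();l2=blobs(im2,*BLUE)[1];c2=cam("side")
print("side stray",fit_pot(c2,l2,(292,212),.072),"stack",fit_pot(c2,l2,(295,286),.093))
im2=cv2.imread("pics/scene0.png")[:,:,::-1].copy();l2=blobs(im2,*BLUE)[1];c2=cam("scene")
print("scene stray",fit_pot(c2,l2,(318,178),.072))
a,b=px2w(c,(213.5,102),.013),px2w(c,(363,103.5),.013);print("lip",a,b,np.linalg.norm(a-b),np.arctan2(*(a-b)[:2])*-1)
for k,p,z in [("tab top",(73,205),.05),("red",(78,163),.013),("thin",(63,124),.002)]:print(k,px2w(c,p,z).round(4))
E
```

```text
stray (array([ 0.5315, -0.0247]), np.float64(0.941)) [ 0.5325 -0.0256  0.072 ]
stack (array([ 0.4417, -0.2522]), np.float64(0.922)) [ 0.4456 -0.2511  0.093 ]
side stray (array([ 0.5315, -0.0229]), np.float64(0.873)) stack (array([ 0.4375, -0.2573]), np.float64(0.91))
scene stray (array([ 0.5285, -0.0295]), np.float64(0.855))
lip [0.59468419 0.05021392 0.013     ] [ 0.57598175 -0.13929543  0.013     ] 0.19042997848666 -0.09837023296506196
tab top [0.4854 0.241  0.05  ]
red [0.5334 0.246  0.013 ]
thin [0.585  0.2581 0.002 ]
```

```bash
python3 -m jog '[[[1,0.011,-0.03,0.03,0],[1,0.021,-0.057,0.06,0],[1,0.021,-0.057,0.1,0],[1,0.021,-0.057,0.14,0],[1,0.021,-0.057,0.17,0]]]'
python3 -m jog '[[[1,0,0,0.03,0],[1,0,0,0.06,0],[1,0,0,0.074,0],[1,0,0,0.074,0],[1,0,0,0.074,0]]]'
python3 -m jog '[[[0.4,0,0,0,0],[0.3,0,0,0,0],[0.2,0,0,0,0],[0.1,0,0,0,0],[0.1,0,0,0,0]]]' 15
python3 -m jog '[[[0.1,0,0,0,0],[0.1,0,0,0,0],[0.1,0,0,0,0],[0.1,0,0,0,0],[0.1,0,0,0,0]]]' 15
```

```text
time: 2.12
tool_pos: [0.5299, -0.0242, 0.1318]
tool_rot: [-3.141, 0.003, -0.087]
contact_force: [-0.2, 0.6, 0.1]
opening: 0.0918
grip_force: 0.0
time: 2.53
tool_pos: [0.5309, -0.0251, 0.0605]
tool_rot: [-3.141, 0.001, -0.089]
contact_force: [0.5, -0.5, 1.0]
opening: 0.0916
grip_force: 0.0
time: 2.95
tool_pos: [0.5314, -0.0251, 0.0615]
tool_rot: [3.142, -0.001, -0.089]
contact_force: [-0.9, 1.1, 1.2]
opening: 0.0629
grip_force: 2.8
time: 3.37
tool_pos: [0.5316, -0.025, 0.0614]
tool_rot: [-3.141, -0.002, -0.089]
contact_force: [0.1, 1.9, 6.3]
opening: 0.0615
grip_force: 15.0
```

```bash
python3 -m jog '[[[0,0,0,-0.01,0],[0,0,0,-0.04,0],[0,0,0,-0.08,0],[0,0,0,-0.11,0],[0,0,0,-0.11,0]]]'
python3 -m jog '[[[0,0,0,0,0],[0,0,0,0,0]]]'
python3 - <<'E'
from h import *
im=robot.read_camera("wrist");a=im
b=robot.read_camera("side")
cv2.imwrite("pics/w2.png",a[:,:,::-1]);cv2.imwrite("pics/s2.png",np.hstack([cv2.resize(a[100:400,150:500],None,fx=1.14,fy=1.14),cv2.resize(b[120:320,210:410],(342,342))])[:,:,::-1])
l=blobs(b,*BLUE)[1];c2=cam("side")
for st,ce in blobs(b,*BLUE)[0]:print(st,ce)
for st,ce in blobs(a,*BLUE)[0]:print("w",st,ce)
E
```

```text
time: 3.78
tool_pos: [0.534, -0.0258, 0.1772]
tool_rot: [3.14, -0.011, -0.089]
contact_force: [0.2, -0.8, -1.3]
opening: 0.0618
grip_force: 15.0
time: 3.95
tool_pos: [0.5301, -0.025, 0.17]
tool_rot: [-3.142, 0.002, -0.089]
contact_force: [-0.6, 0.1, -0.8]
opening: 0.0616
grip_force: 15.0
[251, 0, 389, 349, 71272] [507.9, 120.2]
[335, 88, 4, 5, 18] [336.3, 90.0]
[278, 172, 20, 28, 216] [286.6, 188.6]
[281, 269, 28, 39, 850] [294.8, 286.5]
w [256, 204, 132, 87, 8988] [321.9, 253.7]
w [530, 235, 110, 55, 2192] [565.6, 256.3]
w [281, 320, 83, 16, 912] [321.9, 325.7]
```

View pics/s2.png

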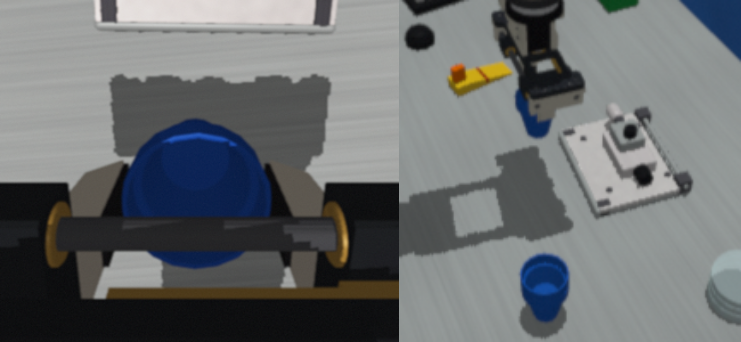

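Pot held upright and centred in the fingers (rim centre about wrist pixel (322,270)); the stack is untouched. I'll carry it near the stack and measure the stack closer up.

```bash
python3 -m jog '[[[0,-0.02,0.034,-0.03,0],[0,-0.04,0.068,-0.03,0],[0,-0.06,0.102,-0.03,0],[0,-0.08,0.136,-0.03,0],[0,-0.1,0.17,-0.03,0]]]'
python3 -m jog '[[[0,-0.02,0.034,0,0],[0,-0.04,0.068,0,0],[0,-0.04,0.068,0,0],[0,-0.04,0.068,0,0],[0,-0.04,0.068,0,0]]]'
python3 - <<'E'
from h import *
c=cam("wrist");im=robot.read_camera("wrist")
cv2.imwrite("pics/w3.png",im[:,:,::-1])
B,l=blobs(im,*BLUE,100)
for st,ce in B:print(st,ce)
b=max((x for x in B if x[1][1]<230),key=lambda x:x[0][4],default=None)
if b: print(fit_pot(c,l,b[1],.093))
E
```

```text
time: 4.47
tool_pos: [0.4143, -0.1863, 0.1995]
tool_rot: [-3.141, 0.002, -0.089]
contact_force: [-0.2, -0.2, -1.5]
opening: 0.0615
grip_force: 15.0
time: 4.88
tool_pos: [0.37, -0.2493, 0.1998]
tool_rot: [-3.14, 0.001, -0.09]
contact_force: [0.6, -0.1, -1.1]
opening: 0.0618
grip_force: 15.0
[278, 70, 83, 86, 5549] [319.0, 112.8]
[256, 205, 133, 86, 8975] [321.9, 253.8]
[280, 320, 83, 15, 901] [320.7, 325.6]
(array([ 0.4399, -0.2537]), np.float64(0.959))
```

View pics/w3.png

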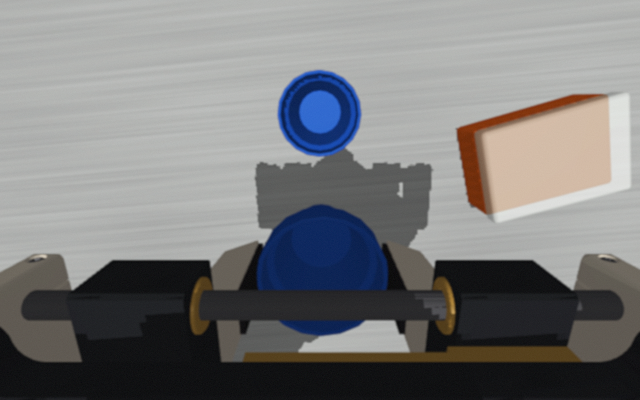

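Stack rim seen at (319,113), seen nearly straight from above; held pot's rim around (322,270).

Run:
```python
from h import *
s=robot.observe();c=cam("wrist",s)
print("stack rim",px2w(c,(319.3,112.8),.093).round(4),"floor",px2w(c,(320,112),.042).round(4),"held rim",px2w(c,(322.3,270),s["tool_pos"][2]+.011).round(4))
st=np.array([.4402,-.2534]);h=px2w(c,(322.3,270),s["tool_pos"][2]+.011)[:2]
print(s["tool_pos"],s["tool_rot"])
y=s["tool_rot"][2]
for t in (px2w(c,(319.3,112.8),.093)[:2],st):
  for hh in (h,s["tool_pos"][:2]):
    d=t-hh;print("tool shift",(d@[np.cos(y),np.sin(y)]).round(4),(d@[np.sin(y),-np.cos(y)]).round(4))
```

```text
stack rim [ 0.4419 -0.2535  0.093 ] floor [ 0.4405 -0.2536  0.042 ] held rim [ 0.3754 -0.2498  0.211 ]
[ 0.37044264 -0.24878558  0.19996671] [-3.14011453e+00  1.27593913e-03 -8.87643397e-02]
tool shift 0.0666 -0.0022
tool shift 0.0716 -0.0016
tool shift 0.0649 -0.0022
tool shift 0.0699 -0.0016
```

Run:
```python
from h import *
s=robot.observe();c=cam("wrist",s);p=s["tool_pos"]
for o in (0,.003,.005):
  for dz in (.008,.011):
    q=pot_hull(c,[p[0]+o,p[1]],p[2]+dz).reshape(-1,2);print(o,dz,q.min(0),q.max(0))
```

```text
0 0.008 [255.72334 199.23817] [386.46814 330.95233]
0 0.011 [254.50604 200.54373] [387.63895 334.9408 ]
0.003 0.008 [254.78664 194.97704] [386.2648  326.01727]
0.003 0.011 [253.54518 196.2325 ] [387.43857 329.94205]
0.005 0.008 [254.1563  192.11732] [386.12796 322.6982 ]
0.005 0.011 [252.89848 193.33891] [387.3037  326.57962]
```

```bash
python3 -m jog '[[[0,0.035,-0.001,0,0],[0,0.071,-0.002,0,0],[0,0.071,-0.002,0.02,0],[0,0.071,-0.002,0.04,0],[0,0.071,-0.002,0.05,0]]]'
python3 -m jog '[[[0,0,0,0.01,0],[0,0,0,0.02,0],[0,0,0,0.026,0],[0,0,0,0.026,0],[0,0,0,0.026,0]]]'
python3 -m jog '[[[0,0,0,0.006,0],[0,0,0,0.012,0],[0,0,0,0.016,0],[0,0,0,0.016,0],[0,0,0,0.016,0]]]'
```

```text
time: 5.35
tool_pos: [0.4414, -0.2514, 0.148]
tool_rot: [-3.139, 0.004, -0.086]
contact_force: [-0.0, -0.6, -1.4]
opening: 0.0619
grip_force: 15.0
time: 5.77
tool_pos: [0.4413, -0.2541, 0.1249]
tool_rot: [3.142, -0.0, -0.089]
contact_force: [0.3, 0.6, -1.0]
opening: 0.0618
grip_force: 15.0
time: 6.18
tool_pos: [0.4411, -0.2539, 0.1084]
tool_rot: [-3.141, 0.001, -0.089]
contact_force: [-0.1, -0.2, -1.6]
opening: 0.0617
grip_force: 15.0
```

No contact so far; going on gently.

```bash
python3 -m jog '[[[0,0,0,0.002,0],[0,0,0,0.003,0],[0,0,0,0.004,0],[0,0,0,0.004,0]]]'
python3 -m jog '[[[0,0,0,0.001,0],[0,0,0,0.002,0],[0,0,0,0.002,0],[0,0,0,0.002,0]]]'
```

```text
time: 6.52
tool_pos: [0.4412, -0.254, 0.1046]
tool_rot: [-3.142, 0.0, -0.089]
contact_force: [-0.8, -0.4, -0.7]
opening: 0.0615
grip_force: 15.0
time: 6.85
tool_pos: [0.4418, -0.2544, 0.1037]
tool_rot: [3.141, -0.002, -0.089]
contact_force: [-0.1, 1.3, 6.5]
opening: 0.0617
grip_force: 15.0
```

```bash
python3 -m jog '[[[0.45,0,0,0,0],[0.6,0,0,0,0],[0.8,0,0,0,0],[1,0,0,0,0],[1,0,0,0,0]]]'
python3 -m jog '[[[1,0,0,0,0],[1,0,0,-0.02,0],[1,0,0,-0.06,0],[1,0,0,-0.1,0],[1,-0.035,0,-0.13,0]]]'
python3 -m jog '[[[1,-0.04,0,0,0],[1,-0.04,0,0,0],[1,-0.04,0,0,0],[1,-0.04,0,0,0]]]'
python3 - <<'E'
from h import *
c=cam("wrist");im=robot.read_camera("wrist");b=robot.read_camera("side")
B,l=blobs(im,*BLUE,100)
for st,ce in B:print(st,ce)
print([(z,fit_pot(c,l,B[0][1],z)) for z in (.114,.118,.123)])
cs=cam("side");B,l=blobs(b,*BLUE,100)
for st,ce in B:print(st,ce)
v=np.hstack([im[:,150:550],cv2.resize(b[220:340,230:380],(500,400),interpolation=2)[:,:400]])
cv2.imwrite("pics/v4.png",v[:,:,::-1])
E
```

```text
time: 7.27
tool_pos: [0.4413, -0.254, 0.1026]
tool_rot: [-3.141, -0.0, -0.089]
contact_force: [-0.9, -0.4, -0.0]
opening: 0.0884
grip_force: 0.0
time: 7.68
tool_pos: [0.4134, -0.2526, 0.2332]
tool_rot: [3.138, -0.006, -0.088]
contact_force: [-0.4, -0.3, 1.1]
opening: 0.0918
grip_force: 0.0
time: 8.02
tool_pos: [0.3701, -0.2479, 0.2301]
tool_rot: [3.141, -0.001, -0.09]
contact_force: [0.3, 0.7, -0.2]
opening: 0.0918
grip_force: 0.0
[281, 72, 80, 83, 5173] [320.9, 112.9]
[(0.114, (array([ 0.4399, -0.2539]), np.float64(0.96))), (0.118, (array([ 0.4396, -0.254 ]), np.float64(0.933))), (0.123, (array([ 0.4391, -0.2538]), np.float64(0.9)))]
[251, 0, 389, 349, 71691] [506.6, 119.7]
[281, 263, 28, 45, 1016] [294.8, 283.4]
```

View pics/v4.png

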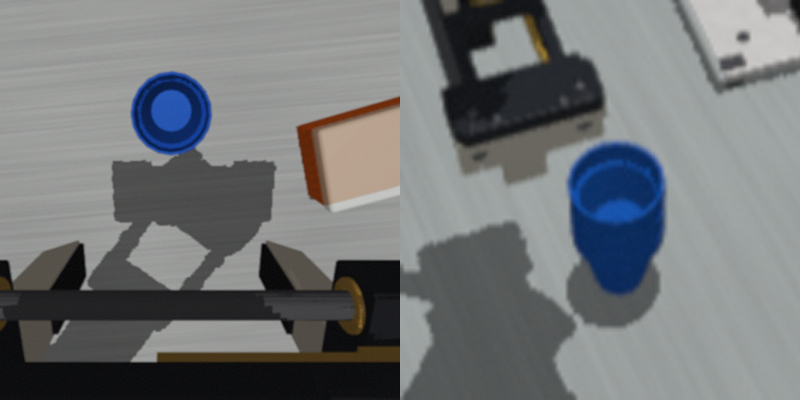

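Both views show the pot nested upright (three-high stack, rim at (321,113), best rim height fit 114 mm). Now to the wedge.

```bash
python3 -m jog '[[[1,0.003,-0.04,0,0],[1,0.006,-0.08,0,0],[1,0.009,-0.12,0,0],[1,0.012,-0.16,0,0],[1,0.016,-0.2,0,0]]]'
python3 -m jog '[[[1,0.003,-0.04,0,0],[1,0.006,-0.08,0,0],[1,0.009,-0.12,0,0],[1,0.012,-0.16,0,0],[1,0.016,-0.2,0,0]]]'
python3 -m jog '[[[1,0.003,-0.04,0,-0.1],[1,0.006,-0.073,0,-0.2],[1,0.006,-0.073,0,-0.26],[1,0.006,-0.073,0,-0.26],[1,0.006,-0.073,0,-0.26]]]'
python3 - <<'E'
from h import *
s=robot.observe();c=cam("wrist",s);im=robot.read_camera("wrist");cv2.imwrite("pics/w5.png",im[:,:,::-1])
print(s["tool_pos"],s["tool_rot"])
for nm,r in [("O",ORG),("R",RED),("Y",YEL)]:
    for st,ce in blobs(im,*r,60)[0]:print(nm,st,ce)
E
```

```text
time: 8.53
tool_pos: [0.4042, -0.0479, 0.2295]
tool_rot: [-3.141, 0.0, -0.089]
contact_force: [1.2, -1.2, -0.3]
opening: 0.0917
grip_force: 0.0
time: 8.95
tool_pos: [0.4378, 0.1507, 0.2294]
tool_rot: [3.141, 0.0, -0.088]
contact_force: [1.4, 0.1, -0.0]
opening: 0.0913
grip_force: 0.0
time: 9.37
tool_pos: [0.4499, 0.2206, 0.229]
tool_rot: [3.141, 0.001, 0.17]
contact_force: [-0.9, -0.5, 0.4]
opening: 0.0918
grip_force: 0.0
[0.44989084 0.22063137 0.22900959] [3.14115098e+00 1.41161333e-03 1.70205669e-01]
O [290, 95, 37, 2, 70] [307.6, 95.5]
O [300, 130, 16, 26, 362] [307.6, 142.4]
R [289, 93, 38, 3, 77] [307.4, 93.5]
Y [288, 38, 40, 54, 2058] [307.4, 64.3]
Y [289, 97, 39, 57, 1763] [308.2, 121.0]
```

View pics/w5.png

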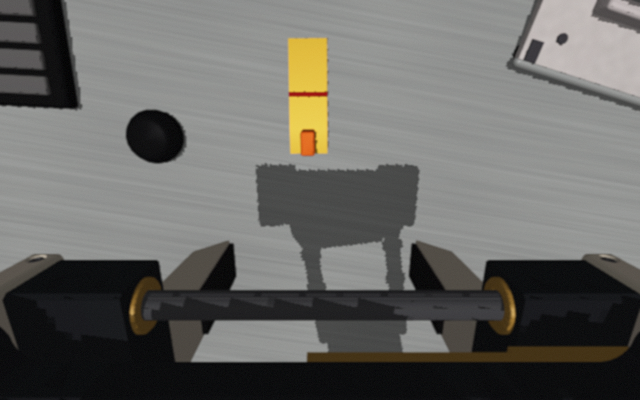

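Wedge lies parallel to the tool's x: thin end centre (308,38), red line (307,94), tab (308,142); mouse and keyboard are well clear.

Run:
```python
from h import *
s=robot.observe();c=cam("wrist",s);y=s["tool_rot"][2]
A=np.array([[np.cos(y),np.sin(y)],[np.sin(y),-np.cos(y)]])
for k,p,z in [("tabtop mid",(307.6,139),.05),("tab far top",(307.6,130),.05),("tab near foot edge",(307.6,156),.03),("red",(307.4,94.5),.013),("thin",(308,38),.002),("thinL",(288.5,38),.002),("thinR",(327.5,38),.002),("rear L",(289,154),.02),("rear R",(328,154),.02)]:
    w=px2w(c,p,z);print(k,w.round(4),(A@(w-s["tool_pos"])[:2]).round(4))
```

```text
tabtop mid [0.4907 0.2404 0.05  ] [ 0.0437 -0.0132]
tab far top [0.4993 0.2417 0.05  ] [ 0.0523 -0.0131]
tab near foot edge [0.4708 0.2381 0.03  ] [ 0.0236 -0.0143]
red [0.5318 0.2485 0.013 ] [ 0.0856 -0.0144]
thin [0.5867 0.2569 0.002 ] [ 0.1411 -0.0134]
thinL [0.5834 0.2767 0.002 ] [ 0.1411 -0.0335]
thinR [0.5901 0.2371 0.002 ] [0.1411 0.0067]
rear L [0.4678 0.2584 0.02  ] [ 0.0242 -0.0349]
rear R [0.4749 0.2168 0.02  ] [0.0241 0.0074]
```

```bash
python3 -m jog '[[[1,0.02,-0.007,0.04,0],[1,0.039,-0.014,0.08,0],[1,0.039,-0.014,0.12,0],[1,0.039,-0.014,0.15,0],[1,0.039,-0.014,0.17,0]]]'
python3 -m jog '[[[0.5,0,0,0.01,0],[0.2,0,0,0.02,0],[0,0,0,0.026,0],[0,0,0,0.026,0],[0,0,0,0.026,0]]]' 25
python3 -m jog '[[[-0.5,0,0,0,0],[-0.7,0,0,0,0],[-0.9,0,0,0,0],[-0.9,0,0,0,0],[-0.9,0,0,0,0]]]' 25
python3 -m jog '[[[-0.9,0,0,0,0],[-0.9,0,0,0,0],[-0.9,0,0,0,0],[-0.9,0,0,0,0],[-0.9,0,0,0,0]]]' 25
```

```text
time: 9.83
tool_pos: [0.4844, 0.2387, 0.056]
tool_rot: [3.141, 0.005, 0.167]
contact_force: [-0.5, 0.3, 0.3]
opening: 0.0919
grip_force: 0.0
time: 10.25
tool_pos: [0.4867, 0.2406, 0.0349]
tool_rot: [-3.141, -0.002, 0.17]
contact_force: [-0.0, -0.2, -0.5]
opening: 0.0628
grip_force: 0.0
time: 10.67
tool_pos: [0.4861, 0.2407, 0.0342]
tool_rot: [-3.142, -0.001, 0.171]
contact_force: [-0.4, 0.2, 1.0]
opening: 0.0298
grip_force: 0.0
time: 11.08
tool_pos: [0.4859, 0.2406, 0.0338]
tool_rot: [-3.142, -0.0, 0.171]
contact_force: [0.1, 1.2, 0.0]
opening: 0.0137
grip_force: 24.9
```

Tab gripped (13.7 mm). Sliding the wedge flat round to the front of the lip.

```bash
python3 -m jog '[[[-0.9,-0.01,0.01,0,0],[-0.9,-0.025,0.03,0,0],[-0.9,-0.04,0.055,0,0],[-0.9,-0.055,0.08,0,0.05],[-0.9,-0.068,0.105,0,0.1]]]'
python3 -m jog '[[[-0.9,0.002,0.025,0,0.04],[-0.9,0.005,0.05,0,0.08],[-0.9,0.007,0.075,0,0.12],[-0.9,0.01,0.1,0,0.16],[-0.9,0.012,0.12,0,0.164]]]'
python3 -m jog '[[[-0.9,0.004,0.015,0,0],[-0.9,0.007,0.03,0,0],[-0.9,0.009,0.037,0,0],[-0.9,0.009,0.037,0,0],[-0.9,0.009,0.037,0,0]]]'
python3 - <<'E'
from h import *
s=robot.observe();c=cam("wrist",s);im=robot.read_camera("wrist");cv2.imwrite("pics/w6.png",im[:,:,::-1])
print(s["tool_pos"],s["tool_rot"])
for nm,r in [("O",ORG),("R",RED),("Y",YEL)]:
    for st,ce in blobs(im,*r,60)[0]:print(nm,st,ce)
E
```

```text
time: 11.5
tool_pos: [0.436, 0.1247, 0.0339]
tool_rot: [3.142, -0.0, 0.069]
contact_force: [0.5, 0.2, -1.6]
opening: 0.0136
grip_force: 24.9
time: 11.92
tool_pos: [0.4575, 0.0049, 0.0338]
tool_rot: [3.141, -0.0, -0.096]
contact_force: [0.4, -0.3, -2.1]
opening: 0.0137
grip_force: 25.0
time: 12.33
tool_pos: [0.4627, -0.031, 0.0338]
tool_rot: [-3.142, 0.0, -0.094]
contact_force: [0.7, -1.0, -0.8]
opening: 0.014
grip_force: 25.0
[ 0.46271858 -0.03096588  0.03379442] [-3.14158292e+00  2.10356827e-05 -9.39165130e-02]
O [284, 163, 76, 2, 118] [318.7, 163.4]
O [284, 172, 76, 2, 98] [316.0, 172.2]
O [308, 237, 29, 52, 1234] [322.0, 265.5]
R [284, 164, 77, 8, 572] [322.5, 167.7]
Y [282, 56, 80, 107, 8322] [321.5, 108.6]
Y [283, 173, 78, 74, 5083] [321.8, 207.0]
```

View pics/w6.png

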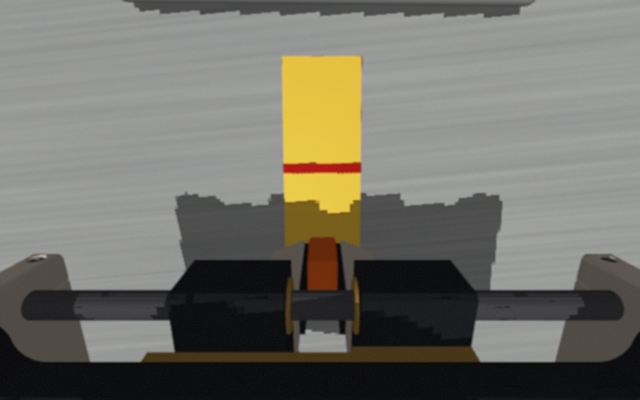

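Wrist view: wedge straight in the tool, red line (322,168), thin end row 56, lip front edge across the top at rows ~2–5 from (123) to (535), nearly parallel and centred.

Run:
```python
from h import *
s=robot.observe();c=cam("wrist",s);y=s["tool_rot"][2]
im=cv2.imread("pics/w6.png");print(im[0:16,[160,240,320,400,480]].mean(2).astype(int).T.tolist())
A=np.array([[np.cos(y),np.sin(y)],[np.sin(y),-np.cos(y)]])
for k,p,z in [("red",(322.5,168),.013),("thin",(321.5,56),.002),("lipL",(130,4),.013),("lipR",(530,4),.013),("lip",(322,4),.013),("lip8",(322,5),.010)]:
    w=px2w(c,p,z);print(k,w.round(4),(A@(w-s["tool_pos"])[:2]).round(4))
```

```text
[[82, 73, 70, 73, 75, 75, 74, 75, 74, 78, 87, 90, 92, 107, 131, 143], [92, 83, 74, 69, 72, 72, 72, 71, 70, 72, 78, 84, 92, 96, 112, 133], [100, 92, 80, 70, 71, 74, 74, 75, 76, 74, 76, 81, 94, 99, 107, 119], [105, 100, 90, 79, 71, 72, 76, 79, 77, 77, 77, 82, 112, 144, 154, 154], [112, 107, 99, 86, 77, 71, 74, 75, 76, 78, 80, 78, 84, 113, 145, 154]]
red [ 0.5095 -0.0357  0.013 ] [0.0471 0.0008]
thin [ 0.5645 -0.0404  0.002 ] [0.1024 0.0003]
lipL [0.5932 0.0444 0.013 ] [ 0.123  -0.0868]
lipR [ 0.576  -0.1369  0.013 ] [0.1228 0.0953]
lip [ 0.585  -0.0426  0.013 ] [0.1229 0.0006]
lip8 [ 0.5853 -0.0426  0.01  ] [0.1232 0.0006]
```

```bash
python3 -m jog '[[[-0.9,0.01,0,0,0],[-0.9,0.02,0,0,0],[-0.9,0.03,0,0,0],[-0.9,0.04,0,0,0],[-0.9,0.046,0,0,0]]]' 45
python3 -m jog '[[[-0.9,0.004,0,0,0],[-0.9,0.008,0,0,0],[-0.9,0.012,0,0,0],[-0.9,0.014,0,0,0],[-0.9,0.014,0,0,0]]]' 45
python3 -m jog '[[[-0.9,0.003,0,0,0],[-0.9,0.006,0,0,0],[-0.9,0.009,0,0,0],[-0.9,0.01,0,0,0],[-0.9,0.01,0,0,0]]]' 45
```

```text
time: 12.8
tool_pos: [0.5093, -0.0343, 0.0338]
tool_rot: [-3.142, -0.0, -0.092]
contact_force: [0.1, 0.4, -1.7]
opening: 0.0137
grip_force: 45.0
time: 13.22
tool_pos: [0.5183, -0.0356, 0.0338]
tool_rot: [-3.141, 0.009, -0.092]
contact_force: [-16.1, 2.5, 14.6]
opening: 0.0138
grip_force: 45.0
time: 13.63
tool_pos: [0.5242, -0.0358, 0.0336]
tool_rot: [-3.14, 0.018, -0.092]
contact_force: [-27.9, 2.3, 24.8]
opening: 0.0138
grip_force: 45.0
```

Force is higher than expected (28 N, and 25 N pressing down); looking before pushing further.

Run:
```python
from h import *
s=robot.observe();c=cam("wrist",s);im=robot.read_camera("wrist");b=robot.read_camera("side");d=robot.read_camera("scene")
print(s["tool_pos"],s["tool_rot"],s["contact_force"],s["torque"],s["grip_force"])
for st,ce in blobs(im,*RED,60)[0]:print(st,ce,px2w(c,ce,.013))
print(px2w(c,(322,95),.013))
v=np.vstack([im[:260,100:540],np.hstack([cv2.resize(b[170:270,260:400],(220,160),interpolation=2),cv2.resize(d[140:240,220:360],(220,160),interpolation=2)])])
cv2.imwrite("pics/v7.png",cv2.resize(v,None,fx=1.4,fy=1.4)[:,:,::-1])
```

```text
[ 0.52415925 -0.03584652  0.03360411] [-3.14028048  0.01811981 -0.09220432] [-27.85139006   2.34248112  24.76725562] [0.37259037 4.41237308 0.06234247] 45.01020312309265
[284, 165, 77, 8, 547] [322.0, 168.1] [ 0.57084228 -0.04062662  0.013     ]
[ 0.60685802 -0.04400379  0.013     ]
```

View pics/v7.png

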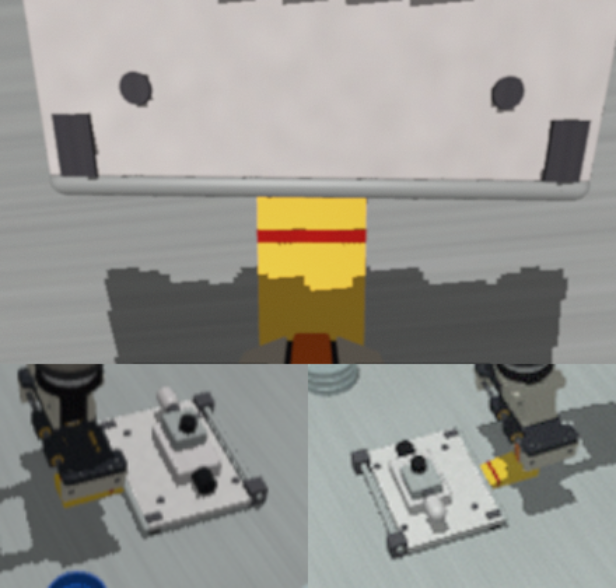

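The lip's front edge lies ~27 px beyond the red line (~13 mm still to go); the wedge hasn't slipped in the fingers, nothing else touches. The wedge's nose is being pressed on the bench by arm compliance, so I'll ease the tool up a little and watch the force.

```bash
python3 -m jog '[[[-0.9,0,0,-0.001,0],[-0.9,0,0,-0.002,0],[-0.9,0,0,-0.003,0],[-0.9,0,0,-0.003,0],[-0.9,0,0,-0.003,0]]]' 45
```

```text
time: 14.2
tool_pos: [0.5285, -0.0365, 0.0348]
tool_rot: [-3.141, 0.009, -0.093]
contact_force: [-5.7, 0.4, -6.8]
opening: 0.0138
grip_force: 45.0
```

```bash
python3 -m jog '[[[-0.9,0.003,0,0,0],[-0.9,0.006,0,0,0],[-0.9,0.009,0,0,0],[-0.9,0.01,0,0,0],[-0.9,0.01,0,0,0]]]' 45
python3 -m jog '[[[-0.9,0,0,0,0],[-0.9,0,0,0,0]]]' 45
```

```text
time: 14.62
tool_pos: [0.5389, -0.0376, 0.0347]
tool_rot: [-3.141, 0.009, -0.093]
contact_force: [-5.9, 1.0, -7.3]
opening: 0.0139
grip_force: 45.0
time: 14.78
tool_pos: [0.5389, -0.0376, 0.0347]
tool_rot: [-3.141, 0.009, -0.093]
contact_force: [-5.3, 1.4, -6.7]
opening: 0.0138
grip_force: 45.0
```

```bash
python3 -m jog '[[[-0.9,0,0,0.0005,0],[-0.9,0,0,0.001,0],[-0.9,0,0,0.001,0],[-0.9,0,0,0.001,0],[-0.9,0,0,0.001,0]]]' 45
python3 - <<'E'
from h import *
s=robot.observe();c=cam("wrist",s);im=robot.read_camera("wrist");b=robot.read_camera("side");d=robot.read_camera("scene")
print(s["tool_pos"],s["tool_rot"],s["contact_force"],s["torque"])
for st,ce in blobs(im,*RED,60)[0]:print(st,ce)
cs=cam("side");B,l=blobs(b,*BLUE,100);print(B)
v=np.vstack([im[:260,100:540],np.hstack([cv2.resize(b[170:320,230:400],(220,194),interpolation=2),cv2.resize(d[140:240,220:360],(220,194),interpolation=2)])])
cv2.imwrite("pics/v8.png",cv2.resize(v,None,fx=1.3,fy=1.3)[:,:,::-1])
E
```

```text
time: 15.2
tool_pos: [0.5388, -0.0376, 0.0339]
tool_rot: [-3.141, 0.009, -0.093]
contact_force: [-5.1, 1.3, -6.6]
opening: 0.0138
grip_force: 45.0
[ 0.53884873 -0.03755996  0.03386779] [-3.14064968  0.00854833 -0.0930066 ] [-5.07424583  1.31243205 -6.6163792 ] [ 0.27605591  1.42851752 -0.02484486]
[([251, 0, 389, 349, 71688], [506.7, 119.7]), ([281, 263, 28, 45, 1017], [294.8, 283.4])]
```

View pics/v8.png

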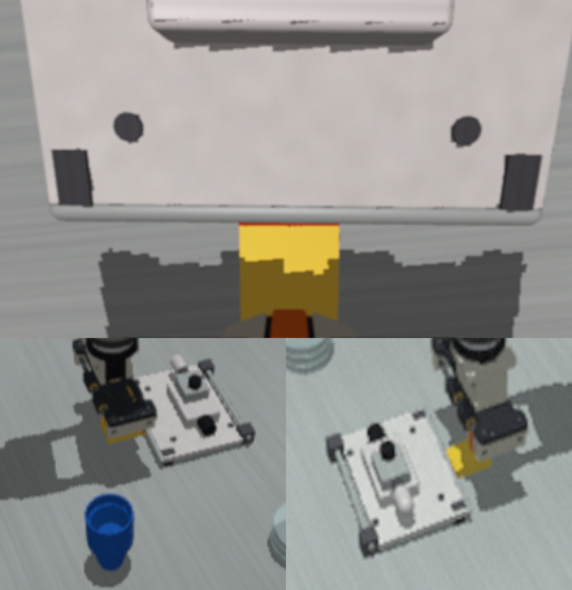

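Red line sits right at the lip front, stack unchanged. The tool still carries some weight, so I'll let it down on the bench a bit more.

```bash
python3 -m jog '[[[-0.9,0,0,0.0005,0],[-0.9,0,0,0.001,0],[-0.9,0,0,0.001,0],[-0.9,0,0,0.001,0]]]' 45
```

```text
time: 15.68
tool_pos: [0.5388, -0.0375, 0.0337]
tool_rot: [-3.141, 0.008, -0.093]
contact_force: [-8.8, 1.2, 1.1]
opening: 0.0138
grip_force: 45.0
```

```bash
python3 -m jog '[[[-0.9,0,0,0,0],[-0.9,0,0,0,0],[-0.9,0,0,0,0]]]' 45; python3 -c "
from cell import robot
print(robot.hand_in())"
```

```text
time: 15.93
tool_pos: [0.5388, -0.0375, 0.0337]
tool_rot: [-3.141, 0.008, -0.093]
contact_force: [-7.8, 1.7, 0.9]
opening: 0.0134
grip_force: 45.0
the job is handed in; nothing more can be done
None
```

I nested the blue pot fully home in the stack, pushed the wedge under the lip until its red line reached the lip's front, and handed the job in still gripping it at 15.9 s; no verdict came back, and the lip's rise (about 4 mm) is inferred from the red line, not measured.

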